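Find the rubber cushion that has gone soft

TASK

One of the three rubber cushions on the bench has gone soft, though they look alike. Take the hardness tester off its rest and, working from left to right, press it squarely and centrally onto each cushion until its foot sits flat on the cup's rim, leaning on it with about 15 newtons for a second (never more than about 20), and read how far the pin sinks. Then stand the tester upright on the parking boss of the mount with the soft cushion and let go, leaving the pot, the tape and the eraser where they are.

Things in the scene. Friction and masses are not known exactly. Their poses are not given: they have to be found in the camera images.
- tester: hand hardness tester, loose, 0.25 to 0.35 kg, upright on its rest (same ring as a parking boss). Origin: centre of the foot's underside, z up. A sprung pin (5 mm thick) sticks out 10 mm below the foot; foot: disc 40 mm wide, 8 high; neck 24 mm wide; square black barrel 28 x 28 mm, sides along x and y, z = 24 to 88 mm: grip it at 55 to 75. Cap to 92 mm
- tester_pin (a joint): the reading, m: how far the pin is pushed up into the tester (0 out, 0.010 tip level with the foot, stop 0.012; 0.8 N + 800 N/m). A pointer on the barrel's -x side rises with it. With the foot flat on a cup's rim: sound cushion about 0.007 to 0.008 (sinks 2 to 3 mm, pin force 7 N), soft cushion about 0.003 (sinks about 7 mm, 3 N). Springs back when lifted
- mount_a_seat (a point): left mount (largest y): point on its cushion's axis, on the top of its fixed base plate (116 x 64 x 9 mm). Cushion: steel cup 42 mm across, opening 22 mm, filled with rubber 0.5 mm below the rim; the cup gives 1 mm per 8 N. The rim stands 23 to 30 mm above this point: shims differ, so feel for it. x points to the parking boss, z up
- mount_a_park (a point): left mount: centre of the top of its parking boss, 54 mm behind the cushion's axis on the same plate: a grey ring 44 mm across with a 16 mm hole for the pin, its flat top 23 mm above the bench. The tester stands on it by its foot
- mount_b_seat (a point): middle mount (middle y): point on its cushion's axis, on the top of its fixed base plate (116 x 64 x 9 mm). Cushion: steel cup 42 mm across, opening 22 mm, filled with rubber 0.5 mm below the rim; the cup gives 1 mm per 8 N. The rim stands 23 to 30 mm above this point: shims differ, so feel for it. x points to the parking boss, z up
- mount_b_park (a point): middle mount: centre of the top of its parking boss, 54 mm behind the cushion's axis on the same plate: a grey ring 44 mm across with a 16 mm hole for the pin, its flat top 23 mm above the bench. The tester stands on it by its foot
- mount_c_seat (a point): right mount (smallest y): point on its cushion's axis, on the top of its fixed base plate (116 x 64 x 9 mm). Cushion: steel cup 42 mm across, opening 22 mm, filled with rubber 0.5 mm below the rim; the cup gives 1 mm per 8 N. The rim stands 23 to 30 mm above this point: shims differ, so feel for it. x points to the parking boss, z up
- mount_c_park (a point): right mount: centre of the top of its parking boss, 54 mm behind the cushion's axis on the same plate: a grey ring 44 mm across with a 16 mm hole for the pin, its flat top 23 mm above the bench. The tester stands on it by its foot
- pot_white: bystander: white pigment pot, 58 mm across, 59 mm high, loose; origin centre of underside
- tape_small: bystander: small black roll of tape, 54 mm across, 19 mm high, lying flat, loose; origin centre of underside
- eraser: bystander: white eraser, 22 x 50 x 13 mm, loose; origin centre of underside
Things that resemble listed ones, but are neither listed nor needed, are in the scene too. What is meant by the tester is not yellow, and is the larger of those in its own colour.

How it is judged:
On the way, in this order (a step that is already met when the one before it is completed fails the run):
1. the tester is pressed squarely on the left cushion: foot flat on the cup's rim with 3 to 22 N on the foot, within 7 mm of centre, tilted less than 0.06 rad, for half a second (horizontal distance between tester and mount_a_seat below 0.007 m and angle between tester's own z axis and vertical below 0.06 rad and value of joint tester_pin above 0.0015 m and contact force between tester_c0 and anything else between 3 and 22 N), for 0.5 s.
2. the tester is pressed squarely on the middle cushion: foot flat on the cup's rim with 3 to 22 N on the foot, within 7 mm of centre, tilted less than 0.06 rad, for half a second (horizontal distance between tester and mount_b_seat below 0.007 m and angle between tester's own z axis and vertical below 0.06 rad and value of joint tester_pin above 0.0015 m and contact force between tester_c0 and anything else between 3 and 22 N), for 0.5 s.
3. the tester is pressed squarely on the right cushion: foot flat on the cup's rim with 3 to 22 N on the foot, within 7 mm of centre, tilted less than 0.06 rad, for half a second (horizontal distance between tester and mount_c_seat below 0.007 m and angle between tester's own z axis and vertical below 0.06 rad and value of joint tester_pin above 0.0015 m and contact force between tester_c0 and anything else between 3 and 22 N), for 0.5 s.
At the end, for the whole second after the job is handed in: The tester stands free and at rest on the parking boss of the mount that holds the soft cushion: within 10 mm of the boss's centre, foot at most 4 mm off its top, tilted less than 0.06 rad (((horizontal distance between cushion_r_rubber_c0 and mount_a_seat below 0.02 m and horizontal distance between tester and mount_a_park below 0.01 m and z of tester in the frame of mount_a_park between -0.003 and 0.004 m) or (horizontal distance between cushion_r_rubber_c0 and mount_b_seat below 0.02 m and horizontal distance between tester and mount_b_park below 0.01 m and z of tester in the frame of mount_b_park between -0.003 and 0.004 m) or (horizontal distance between cushion_r_rubber_c0 and mount_c_seat below 0.02 m and horizontal distance between tester and mount_c_park below 0.01 m and z of tester in the frame of mount_c_park between -0.003 and 0.004 m)) and angle between tester's own z axis and vertical below 0.06 rad and linear speed of tester below 0.02 m/s); the robot touches nothing.
It fails at once if the tester's foot presses on a cushion's cup with more than 25 N (contact force between tester_c0 and anything else above 25 N and (horizontal distance between tester and mount_a_seat below 0.025 m or horizontal distance between tester and mount_b_seat below 0.025 m or horizontal distance between tester and mount_c_seat below 0.025 m)).
It fails at once if a bystander is moved more than 30 mm (distance of any of pot_white, tape_small, eraser from where it was at the start of the episode above 0.03 m).
It also fails if it takes over 58 s, if anything falls off the work surface, if the arm or the gripper's body presses on something with over 40 N, if the wrist force passes 120 N, or if a joint passes its speed limit or range.

ROBOT

A 6-joint arm with a two-finger parallel gripper is mounted at the origin on a cart in front of the work surface, level with it; the furniture and walls round the work are solid. World frame = base frame: x ahead of the robot, y to its left, z up, the work surface at z = 0. Lengths are in m, angles in rad, forces in N, time in s.
With the tool pointing down it reaches from about 0.275 to 0.875 m from the base axis. Payload 12.5 kg.
Tool frame: the origin (TCP) lies on the centre line of the jaws, within the pads' length; the fingertips stand r.finger_overhang ahead of it and the grasp point (between the pads) lies 3 mm ahead of it (r.finger_overhang is the distance from the TCP to the fingertips, in m); z points along the fingers, y is the line along which they close (so a half turn about z gives the same grasp; the last joint's range is limited). The gripper opens to 85 mm and grips with 20 to 120 N. Pads are 22 mm wide; open, the fingers measure 114 mm over their backs; the gripper's body (76 mm by 85 mm) begins 54 mm behind the grasp point. The pads swing forward as they close: fully open they stand 13 mm farther back than shut.
Start: joints at [1.253, 0.351, 1.652, -0, 1.139, -0.085], TCP at [0.127, 0.535, 0.253] pointing down, gripper open.
Joint ranges: [-2.75, 2.75], [-0.79, 2.1], [0.01, 2.65], [-1.57, 4.71], [0.07, 3.14], [-2.87, 2.87]. Speed limits (rad/s): [2.22, 2.22, 2.79, 3.14, 3.14, 3.14].

INTERFACE

Orientations are given as a unit quaternion [x, y, z, w].
In Python, from cell import r, optics gives the robot as it stands. The module is installed in compiled form; this text tells all that it offers. Calls block until the motion is done:
- r.move_to(position, orientation): joint-space move of the TCP to a pose.
- r.move_linear(position, rot=None, vel=0.15): straight line of the TCP; rot=None keeps the orientation; vel is the mean speed in m/s.
- r.set_joints(angles): joint-space move.
- r.set_gripper(opening, squeeze=None): opening from 0.0 (shut) to 1.0 (fully open); squeeze is the grip in N (None keeps the last); returns when the fingers have stopped.
- r.sleep(seconds).
- r.inverse_kinematics(position, orientation): joint angles nearest the present ones, or None.
- optics.get_image(name): name is "side" or "top" or "wrist"; returns a dict with "pixels" (420x560x3 uint8, red, green, blue), "depth" (420x560 float32, m along the optical axis (not along the pixel's ray), 0 where there is no reading), "fx", "fy", "cx", "cy" (pixels), "camera_from_world" (4x4, takes a point from world to camera coordinates); the wrist camera has in their place "mount" (4x4, takes a point from camera to tool coordinates, whose origin is the TCP and whose axes are the flange's). Camera axes: x right, y down, z forward; pixel columns grow to the right and rows downward; lengths in m; the calibration is good to about 2 mm. A picture is of the moment at which its call begins: read the wrist's pose just before it.
A pose or a line that the arm cannot do raises r.PlanningError and nothing moves.
- r.hand_in(): hands the job in; it is judged then, once.
Readings, each from a call of its own:
- r.current_t(): time.
- r.current_q(): joint angles.
- r.current_qvel(): joint speeds.
- r.current_effort(): joint torques, N m.
- r.current_tool_pos(): TCP position.
- r.current_ee_rot(): TCP orientation.
- r.current_contact_force(): force on the tool from outside, world axes, zero at the start.
- r.current_torque(): the same for the moment, N m.
- r.current_opening(): opening from 0.0 (shut) to 1.0 (fully open).
- r.current_finger_force(): force on a finger pad.
Only numpy, scipy, OpenCV 4.12 (cv2) and the standard library are available. Lean on these libraries where they do the work, as an engineer would, in place of code of your own. Each camera call takes 0.05 s, during which the arm holds its last target. There are 200 camera calls.

## Working session

There is one attempt and no reset: what is moved stays moved. The work goes in short steps, each a Python script; the robot and the scene stay as the last script left them, time stands still between calls to the robot, and variables do not carry over. Pictures are saved under pics/ and viewed, at most 10 in all, crops included, and the job is handed in when it is done.

```bash
mkdir -p pics
python3 - <<'E'
from cell import r, optics
import cv2,numpy as np,pickle
for n in("top","side"):
    d=optics.get_image(n);pickle.dump(d,open(n+".pkl","wb"))
    cv2.imwrite(f"pics/{n}0.png",d["pixels"][:,:,::-1])
    T=np.linalg.inv(d["camera_from_world"]);print(n,T.round(3).tolist(),d["fx"],d["cx"],d["cy"])
print(r.current_t(),r.finger_overhang,r.current_ee_rot())
E
```

```text
top [[-0.016, -0.993, 0.116, 0.422], [-1.0, 0.015, -0.008, 0.058], [0.006, -0.116, -0.993, 1.312], [0.0, 0.0, 0.0, 1.0]] 428.20093416547485 282.3179051788867 209.2722447481383
side [[-0.903, -0.263, 0.339, 0.112], [-0.429, 0.54, -0.724, 1.041], [0.007, -0.799, -0.601, 0.837], [0.0, 0.0, 0.0, 1.0]] 405.88629599274645 284.4429501530993 209.0119282504781
0.1 0.022 [ 1.16108562e-01  9.93236395e-01 -5.05318898e-04 -1.04048549e-04]
```

View pics/top0.png

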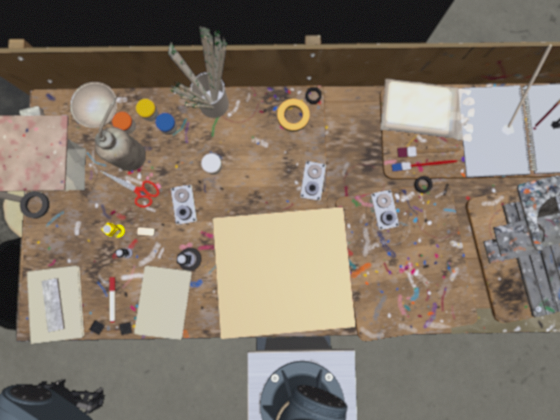

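View pics/side0.png

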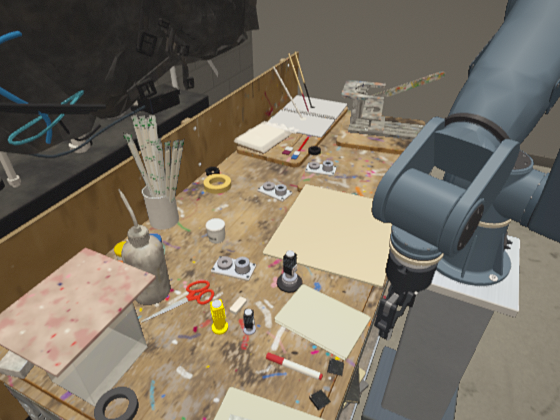

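Top view: there are three tester-like things: a large black one at (188,259), a small black one at (122,253) and a yellow one at (113,230). The larger black one at (188,259) fits the description. The mounts are at (183,203), (313,180) and (385,209), with the boss ends farther from the robot or on the other side; I'll check which in a crop.

```bash
cat > h.py <<'E'
import numpy as np,cv2,pickle
def world(d,u,v,z=None):
    """pixel -> world, by depth or on the plane of height z; works for any image with 'T' or camera_from_world"""
    T=d["T"] if "T" in d else np.linalg.inv(d["camera_from_world"])
    k=np.array([(u-d["cx"])/d["fx"],(v-d["cy"])/d["fy"],1.])
    ray=T[:3,:3]@k
    s=d["depth"][int(round(v)),int(round(u))] if z is None else (z-T[2,3])/ray[2]
    return T[:3,3]+s*ray
E
python3 - <<'E'
import pickle,cv2,numpy as np
from h import world
d=pickle.load(open("top.pkl","rb"));im=d["pixels"][:,:,::-1]
s=pickle.load(open("side.pkl","rb"))["pixels"][:,:,::-1]
c=lambda i,u,v,w=40,h=30:cv2.resize(i[v-h:v+h,u-w:u+w],(400,300),interpolation=cv2.INTER_CUBIC)
cv2.imwrite("pics/crops.png",np.vstack([np.hstack([c(im,183,203),c(im,313,180)]),np.hstack([c(im,385,209),c(s,260,290,80,60)])]))
for u,v in [(188,259),(122,253),(182,191),(184,212),(316,172),(312,187),(382,200),(388,216)]: print(u,v,world(d,u,v).round(3))
E
```

```text
188 259 [0.426 0.317 0.093]
122 253 [0.447 0.51  0.074]
182 191 [0.633 0.352 0.021]
184 212 [0.566 0.341 0.039]
316 172 [ 0.688 -0.059  0.007]
312 187 [ 0.637 -0.043  0.035]
382 200 [ 0.598 -0.261  0.003]
388 216 [ 0.545 -0.269  0.036]
```

View pics/crops.png

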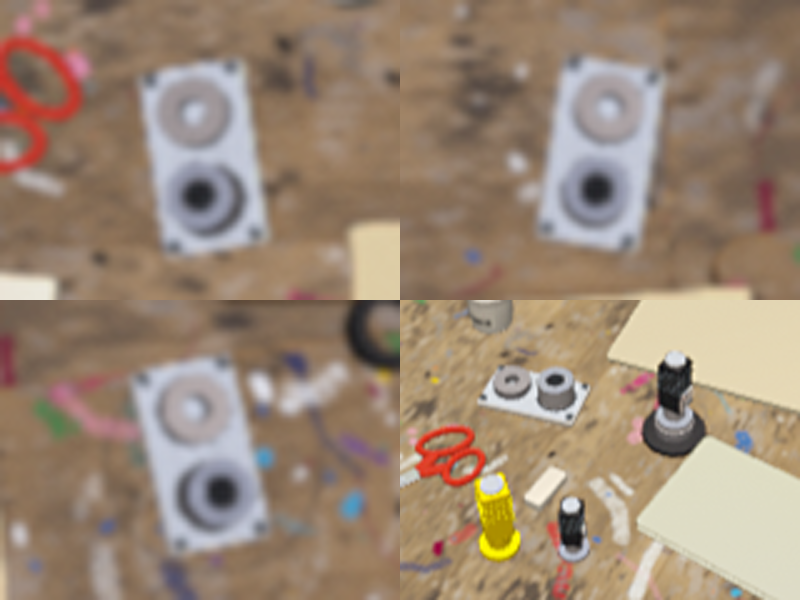

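Crop: the large black tester is at (675,400), on a dark-based rest; the small black one is at (572,530) and the yellow one at (497,520). The tester meant is the large black one, in top-view pixel (188,259). All the bosses sit on the far-x side. Next I'll measure with the wrist camera.

```bash
cat >> h.py <<'E'
from scipy.spatial.transform import Rotation as R
def down(yaw):
    """tool pointing down, tool y axis at angle yaw+90deg from world x (tool x at yaw, y = -90)"""
    return (R.from_euler('z',yaw)*R.from_euler('x',np.pi)).as_quat()
def snap(r,optics,name):
    T=np.eye(4);T[:3,:3]=R.from_quat(r.current_ee_rot()).as_matrix();T[:3,3]=r.current_tool_pos()
    d=dict(optics.get_image("wrist"));d["T"]=T@np.array(d["mount"]);pickle.dump(d,open(name+".pkl","wb"))
    cv2.imwrite(f"pics/{name}.png",d["pixels"][:,:,::-1]);return d
E
python3 - <<'E'
from cell import r, optics
from h import *
q=r.current_ee_rot();d=snap(r,optics,"w0");print(np.array(d["mount"]).round(3).tolist(),d["fx"],R.from_quat(q).as_matrix().round(2).tolist())
m=np.array(d["mount"])
for yaw in (0,np.pi):
    Rm=R.from_quat(down(yaw)).as_matrix();off=Rm@m[:3,3];ax=Rm@m[:3,2];print(yaw,off,ax)
    for p in [(0.5,0.33),(0.43,.32),(.63,-.16)]:
        print(p,r.inverse_kinematics([p[0]-off[0],p[1]-off[1],0.32],down(yaw)))
E
```

```text
[[-0.001, -0.957, -0.289, 0.074], [1.0, -0.0, -0.001, -0.001], [0.001, -0.289, 0.957, -0.12], [0.0, 0.0, 0.0, 1.0]] 311.54165993066346 [[-0.97, 0.23, -0.0], [0.23, 0.97, -0.0], [0.0, -0.0, -1.0]]
0 [0.0743494  0.00083499 0.11982187] [-0.28855876  0.00109237 -0.95746157]
(0.5, 0.33) [ 5.71734322e-01  2.67537311e-01  1.59712055e+00 -4.44089210e-16
  1.27693479e+00  2.14253065e+00]
(0.43, 0.32) [ 6.33920945e-01  1.51096727e-01  1.74267312e+00 -4.44089210e-16
  1.24782281e+00  2.20471727e+00]
(0.63, -0.16) [-3.62225951e-01  3.45177502e-01  1.49162340e+00 -4.44089210e-16
  1.30479175e+00  1.20857038e+00]
3.141592653589793 [-0.0743494  -0.00083499  0.11982187] [ 0.28855876 -0.00109237 -0.95746157]
(0.5, 0.33) [ 0.45238563  0.51124015  1.24516107  0.          1.38519143 -1.11841069]
(0.43, 0.32) [ 0.48869686  0.38247139  1.43866787  0.          1.3204534  -1.08209947]
(0.63, -0.16) [-0.28668108  0.63674305  1.04194559  0.          1.46290402 -1.85747741]
```

```bash
python3 - <<'E'
from cell import r, optics
from h import *
r.move_to([0.47,0.33,0.25],down(np.pi));print(r.current_t());a=snap(r,optics,"wa")
r.move_to([0.56,-0.15,0.25],down(np.pi));print(r.current_t());b=snap(r,optics,"wb")
cv2.imwrite("pics/wab.png",np.hstack([a["pixels"],b["pixels"]])[:,:,::-1][:, :])
E
python3 -c "
import cv2;i=cv2.imread('pics/wab.png');print(i.shape);cv2.imwrite('pics/wab2.png',cv2.resize(i,(800,300),interpolation=cv2.INTER_AREA))"
```

```text
1.6333
3.4583
(420, 1120, 3)
```

View pics/wa.png

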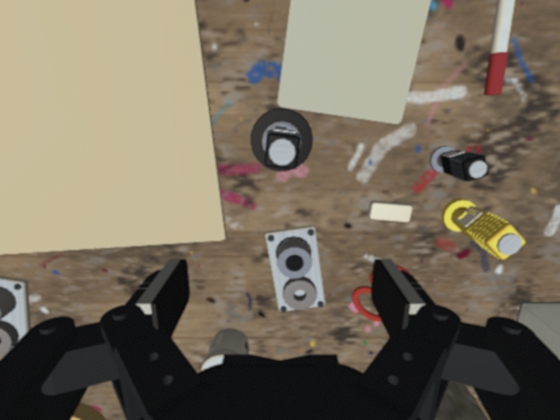

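View pics/wb.png

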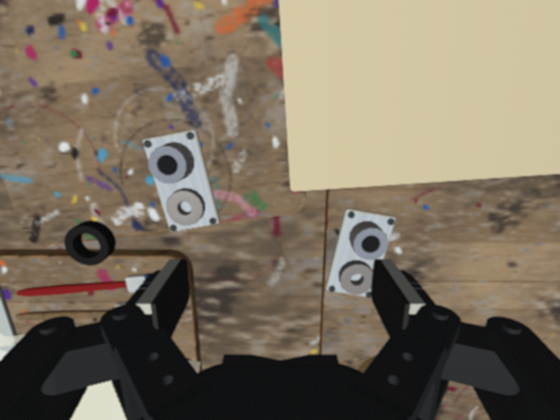

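Wrist views: left mount cup at (295,263) and boss at (299,296); tester cap at (282,150). In the second view the right mount cup is at (168,165) with its boss at (185,210), and the middle cup is at (370,243) with its boss at (357,278). I'll rectify each to known planes and fit.

```bash
cat >> h.py <<'E'
def rect(d,cx,cy,z,half=0.08,s=0.0005):
    """orthophoto on plane z: column grows with -y, row with -x (robot's view), s m/px"""
    T=d["T"] if "T" in d else np.linalg.inv(d["camera_from_world"]);C=np.linalg.inv(T)
    n=int(2*half/s);j,i=np.meshgrid(np.arange(n),np.arange(n))
    P=np.stack([cx+half-i*s,cy+half-j*s,np.full(i.shape,z)],-1)@C[:3,:3].T+C[:3,3]
    return cv2.remap(d["pixels"],(P[...,0]/P[...,2]*d["fx"]+d["cx"]).astype(np.float32),(P[...,1]/P[...,2]*d["fy"]+d["cy"]).astype(np.float32),cv2.INTER_CUBIC)[:,:,::-1]
E
python3 - <<'E'
from h import *
wa,wb=[pickle.load(open(n+".pkl","rb")) for n in("wa","wb")]
top=pickle.load(open("top.pkl","rb"))
rough={}
rows=[]
for n,d,c,b in [("A",wa,(295,263),(299,296)),("B",wb,(370,243),(357,278)),("C",wb,(168,165),(185,210))]:
    pc=world(d,*c,z=.0355);pb=world(d,*b,z=.023)
    print(n,"seat",pc.round(4),"boss",pb.round(4),"dist",np.linalg.norm((pc-pb)[:2]).round(4),"yaw",np.arctan2(*(pb-pc)[1::-1]).round(3))
    m=(pc+pb)/2
    row=[]
    for dd in (d,top):
        im=rect(dd,m[0],m[1],.009)
        hsv=cv2.cvtColor(im,cv2.COLOR_BGR2HSV)
        mask=((hsv[...,1]<60)&(hsv[...,2]>120)).astype(np.uint8)*255
        mask=cv2.morphologyEx(mask,cv2.MORPH_CLOSE,np.ones((41,41)));mask=cv2.morphologyEx(mask,cv2.MORPH_OPEN,np.ones((61,61)))
        cs=cv2.findContours(mask,cv2.RETR_EXTERNAL,cv2.CHAIN_APPROX_NONE)[0]
        k=min(cs,key=lambda k:abs(np.array(cv2.minAreaRect(k)[0])-160).sum())
        (u,v),wh,a=cv2.minAreaRect(k)
        p=cv2.boxPoints(((u,v),wh,a));im=im.copy();cv2.polylines(im,[p.astype(int)],1,(0,0,255),1)
        e=max([p[1]-p[0],p[2]-p[1]],key=np.linalg.norm);ax=np.array([-e[1],-e[0]]);ax*=np.sign(ax[0])/np.linalg.norm(ax)
        ctr=np.array([m[0]+.08-v*.0005,m[1]+.08-u*.0005])
        print("  plate",ctr.round(4),(np.array(wh)*.5).round(1),"yaw",np.arctan2(ax[1],ax[0]).round(3))
        row.append(im[20:300,20:300])
    row+= [rect(d,m[0],m[1],.023)[20:300,20:300]]
    rows.append(np.hstack(row)) if n=="A" else rows.append(np.hstack(row))
p=world(wa,282,150,z=.115);print("tester cap",p, "rest", world(wa,281,140,z=.0))
t=[cv2.resize(rect(wa,p[0],p[1],z,.05),(280,280)) for z in (.115,.111,.03)]
M=np.vstack(rows+[np.hstack(t)]);print(M.shape)
cv2.imwrite("pics/rect.png",cv2.resize(M,None,fx=.53,fy=.53,interpolation=cv2.INTER_AREA))
E
```

```text
A seat [0.567  0.3476 0.0355] boss [0.62  0.354 0.023] dist 0.0533 yaw 0.12
  plate [0.5875 0.3491] [125.   77.5] yaw 0.0
  plate [0.5928 0.3508] [125.   72.2] yaw 0.157
B seat [ 0.6321 -0.0452  0.0355] boss [ 0.6851 -0.0536  0.023 ] dist 0.0536 yaw -0.157
  plate [ 0.6701 -0.0646] [137.  128.5] yaw 0.0
  plate [ 0.6681 -0.061 ] [121.5 147.8] yaw -0.353
C seat [ 0.5411 -0.2708  0.0355] boss [ 0.596  -0.2609  0.023 ] dist 0.0558 yaw 0.178
  plate [ 0.561  -0.2656] [144.  159.5] yaw -3.142
  plate [ 0.5585 -0.2656] [139.  159.5] yaw -3.142
tester cap [0.42478569 0.33143724 0.115     ] rest [0.42669757 0.33092627 0.        ]
(1120, 840, 3)
```

View pics/rect.png

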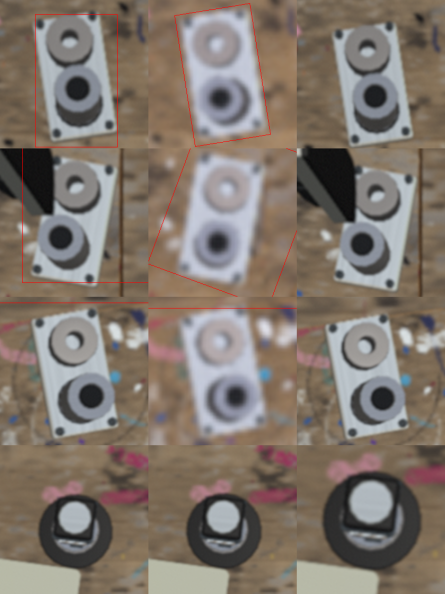

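The orthophotos show cups and bosses cleanly; the plate contour fit was unreliable. I'll refine with circle fits on planes of known height, and with depth for the rims and barrel.

Run:
```python
from h import *
wa,wb=[pickle.load(open(n+".pkl","rb")) for n in("wa","wb")]
top=pickle.load(open("top.pkl","rb"))
def cloud(d):
    v,u=np.mgrid[:420,:560];k=np.stack([(u-d["cx"])/d["fx"],(v-d["cy"])/d["fy"],np.ones(u.shape)],-1)*d["depth"][...,None]
    T=d["T"] if "T" in d else np.linalg.inv(d["camera_from_world"]);P=k@T[:3,:3].T+T[:3,3];return P[d["depth"]>0]
def hough(d,p,z,rad):
    im=cv2.cvtColor(rect(d,p[0],p[1],z,.04,.00025),cv2.COLOR_BGR2GRAY);im=cv2.GaussianBlur(im,(0,0),3)
    R0=rad/.00025
    c=cv2.HoughCircles(im,cv2.HOUGH_GRADIENT_ALT,2,10,param1=60,param2=.3,minRadius=int(R0*.88),maxRadius=int(R0*1.12))
    if c is None:return None
    c=min(c.reshape(-1,np.size(c)//c.reshape(-1,c.shape[-1]).shape[0]),key=lambda c:np.hypot(c[0]-160,c[1]-160))
    return np.round([p[0]+.04-c[1]*.00025,p[1]+.04-c[0]*.00025,c[2]*.00025],4)
for n,d,c,b in [("A",wa,(.567,.348),(.62,.354)),("B",wb,(.632,-.045),(.685,-.0535)),("C",wb,(.541,-.271),(.595,-.261))]:
    for nm,dd in(("wrist",d),("top",top)):
        P=cloud(dd);near=P[np.hypot(P[:,0]-c[0],P[:,1]-c[1])<.022]
        zr=near[:,2];rim=near[zr>.027];zz=np.median(rim[:,2])
        bb=P[(np.hypot(P[:,0]-b[0],P[:,1]-b[1])<.024)&(P[:,2]>.018)&(P[:,2]<.03)]
        print(n,nm,"rim z",zz.round(4),len(rim),"boss z",np.median(bb[:,2]).round(4),"cup",hough(dd,c,zz,.021),"hole",hough(dd,c,zz,.011),"boss",hough(dd,b,.023,.022),"bhole",hough(dd,b,.023,.008))
P=cloud(wa);N=P[np.hypot(P[:,0]-.425,P[:,1]-.331)<.04]
t=N[(N[:,2]>.1)];print("tester zmax",np.percentile(N[:,2],[50,95,99]).round(4),len(t))
print(np.histogram(N[:,2],bins=np.arange(-.005,.13,.005)))
q=N[(N[:,2]>.108)];rc=cv2.minAreaRect((q[:,:2]*1000).astype(np.float32));print(rc,q[:,:2].mean(0))
for z,rr in((.115,.010),(.115,.012)): print(z,hough(wa,(.425,.331),z,rr))
im=rect(wa,.425,.331,.111,.04,.00025);cv2.imwrite("pics/barrel.png",cv2.resize(im,(560,560)))
```

```text
A wrist rim z 0.0366 919 boss z 0.0219 cup None hole [0.566  0.3465 0.0104] boss [0.618  0.3545 0.0214] bhole None
A top rim z 0.0369 152 boss z 0.0227 cup None hole None boss [0.619  0.352  0.0226] bhole None
B wrist rim z 0.0324 918 boss z 0.0219 cup None hole None boss None bhole None
B top rim z 0.033 134 boss z 0.0222 cup None hole None boss None bhole None
C wrist rim z 0.0361 1226 boss z 0.0221 cup [ 0.5365 -0.262   0.0199] hole [ 0.5405 -0.2715  0.0106] boss None bhole None
C top rim z 0.0359 156 boss z 0.0231 cup None hole None boss None bhole None
tester zmax [0.3125 0.3251 0.3263] 18087
(array([ 524,   33, 1574,   72,    7,  118,   45,   75,    0,    0,    0,
          6,   35,   10,    6,   26,   10,   11,   13,   12,   13,   49,
        368,  688,   58,    0]), array([-0.005,  0.   ,  0.005,  0.01 ,  0.015,  0.02 ,  0.025,  0.03 ,
        0.035,  0.04 ,  0.045,  0.05 ,  0.055,  0.06 ,  0.065,  0.07 ,
        0.075,  0.08 ,  0.085,  0.09 ,  0.095,  0.1  ,  0.105,  0.11 ,
        0.115,  0.12 ,  0.125]))
((435.8973388671875, 330.98040771484375), (61.391971588134766, 48.150474548339844), 89.5571517944336) [0.45227498 0.33088648]
0.115 [0.4265 0.331  0.0106]
0.115 [0.4265 0.331  0.0109]
```

View pics/barrel.png

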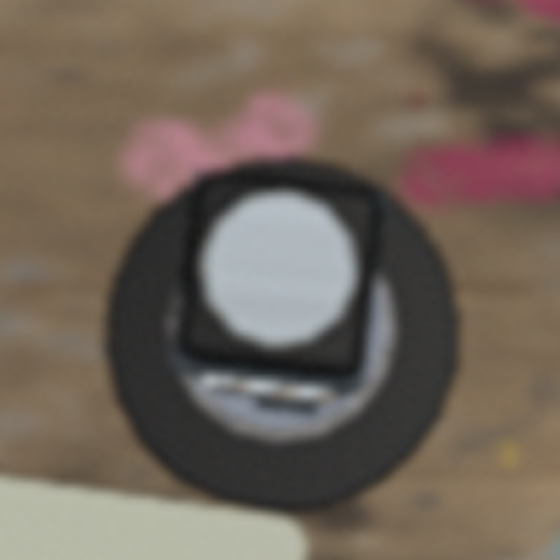

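Barrel view: cap centred at (280,268), with the barrel's lower edge running (183,355) to (362,377), so the yaw is about -0.12 rad and the pointer side faces the robot.

Run:
```python
from h import *
from scipy.optimize import least_squares
wa,wb,top=[pickle.load(open(n+".pkl","rb")) for n in("wa","wb","top")]
def cloud(d):
    v,u=np.mgrid[:420,:560];k=np.stack([(u-d["cx"])/d["fx"],(v-d["cy"])/d["fy"],np.ones(u.shape)],-1)*d["depth"][...,None]
    T=d["T"] if "T" in d else np.linalg.inv(d["camera_from_world"]);P=k@T[:3,:3].T+T[:3,3];return P[d["depth"]>0]
def sel(P,c,rad,z,dz=.003):
    return P[(np.hypot(P[:,0]-c[0],P[:,1]-c[1])<rad)&(abs(P[:,2]-z)<dz)]
def mec(q):
    (x,y),rr=cv2.minEnclosingCircle((q[:,:2]*1000).astype(np.float32));return np.round([x/1000,y/1000,rr/1000],4)
for n,d,c,b,z in [("A",wa,(.567,.348),(.62,.354),.0367),("B",wb,(.632,-.045),(.685,-.0535),.0327),("C",wb,(.541,-.271),(.595,-.261),.036)]:
    for dd in(d,top):
        P=cloud(dd);print(n,"cup",mec(sel(P,c,.03,z)),"boss",mec(sel(P,b,.026,.0225)),"ring mean",sel(P,c,.03,z).mean(0).round(4))
for dd in (wa,top):
    P=cloud(dd);q=sel(P,(.425,.331),.03,.112,.006);rc=cv2.minAreaRect((q[:,:2]*1000).astype(np.float32));print("barrel",rc,q.mean(0).round(4),np.percentile(q[:,2],[10,50,90]).round(4))
    print(" rest",mec(sel(P,(.425,.331),.05,.0095,.004)))
```

```text
A cup [0.5662 0.3464 0.0212] boss [0.6194 0.3542 0.0219] ring mean [0.5655 0.3459 0.0366]
A cup [0.567  0.3462 0.0204] boss [0.6203 0.3546 0.0219] ring mean [0.5664 0.3464 0.0369]
B cup [ 0.6346 -0.0441  0.021 ] boss [ 0.6879 -0.054   0.0221] ring mean [ 0.634  -0.0446  0.0323]
B cup [ 0.6356 -0.0431  0.0207] boss [ 0.688  -0.0528  0.0216] ring mean [ 0.6355 -0.0434  0.0327]
C cup [ 0.5411 -0.2719  0.021 ] boss [ 0.5938 -0.2624  0.0219] ring mean [ 0.5404 -0.2718  0.0361]
C cup [ 0.5411 -0.2713  0.0204] boss [ 0.5945 -0.2618  0.0216] ring mean [ 0.5418 -0.2718  0.0359]
barrel ((426.48773193359375, 330.8771057128906), (27.87773895263672, 27.983705520629883), 83.52124786376953) [0.4257 0.3308 0.1118] [0.1088 0.1113 0.1147]
 rest [0.4189 0.334  0.0438]
barrel ((426.63409423828125, 330.37835693359375), (28.742507934570312, 27.745899200439453), 88.79844665527344) [0.4273 0.3302 0.112 ] [0.1079 0.112  0.1158]
 rest [0.4192 0.3338 0.0438]
```

Measured sizes match the specs (cup 21 mm, boss 22 mm, barrel 28 mm, seat-to-boss 54 mm). Now grasp and lift.

```bash
cat >> h.py <<'E'
TESTER=np.array([.4265,.3307]);YAW=np.pi-.113
SEAT=dict(A=(.5665,.3463,.0367),B=(.635,-.0436,.0326),C=(.541,-.2716,.036))
BOSS=dict(A=(.6199,.3544),B=(.688,-.0534),C=(.594,-.262))
H=.068   # TCP height above the foot when held
E
python3 - <<'E'
from cell import r, optics
from h import *
r.set_gripper(1.0,80)
r.move_to([*TESTER,.20],down(YAW));print(r.current_t(),r.current_tool_pos(),r.current_contact_force())
r.move_linear([*TESTER,.023+H],vel=.15)
r.set_gripper(0.0,80);print(r.current_t(),r.current_opening(),r.current_finger_force(),r.current_contact_force())
r.move_linear([*TESTER,.06+H],vel=.08);r.move_linear([*TESTER,.09+H],vel=.15);r.sleep(.2)
print(r.current_t(),r.current_tool_pos(),r.current_contact_force(),r.current_torque())
snap(r,optics,"held");d=optics.get_image("side");cv2.imwrite("pics/side1.png",d["pixels"][120:380,120:440,::-1])
E
python3 -c "
import cv2,numpy as np
a=cv2.imread('pics/held.png');b=cv2.imread('pics/side1.png')
cv2.imwrite('pics/h.png',np.hstack([cv2.resize(a,(400,300)),cv2.resize(b,(369,300))]))"
```

```text
5.55 [0.42705247 0.33020342 0.20010932] [-0.12776322 -0.37021759 -0.25922584]
6.9833 0.31922662870672525 77.9455053806305 [-0.65849561 -0.91760607  4.8742344 ]
8.15 [0.42609773 0.33043595 0.1569784 ] [ 0.96733923 -0.12708048 -2.6710547 ] [-0.00323688  0.00296442 -0.01210543]
```

View pics/h.png

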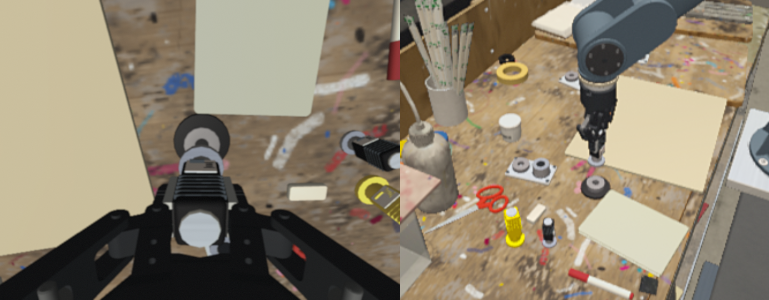

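The tester is held upright, with the pointer scale visible to the wrist camera, and its rest is empty. Checking the in-hand offset, then pressing A.

```bash
cat >> h.py <<'E'
def press(r,optics,n,off=(0,0),target=15.5):
    x,y,zr=SEAT[n];x-=off[0];y-=off[1]
    cur=r.current_tool_pos()
    r.move_linear([cur[0],cur[1],.09+H],vel=.2)
    r.move_linear([x,y,.09+H],vel=.25);r.move_linear([x,y,zr+.014+H],vel=.12);r.sleep(.15)
    f=lambda:np.mean([r.current_contact_force()[2] for _ in range(4)])
    f0=f();snap(r,optics,n+"_free");z=zr+.004;r.move_linear([x,y,z+H],vel=.04)
    log=[]
    while z>zr-.008:
        r.sleep(.08);F=f()-f0;log.append((round((z-zr)*1e3,2),round(float(F),2)))
        if F>=target-1:break
        z-=.0006 if F<10 else .0003
        r.move_linear([x,y,z+H],vel=.02)
    r.sleep(.4);snap(r,optics,n+"_press");r.sleep(.6)
    print(n,f0,log,"end F",f()-f0,r.current_contact_force(),r.current_torque(),r.current_tool_pos(),r.current_t())
    r.move_linear([x,y,zr+.03+H],vel=.1)
E
python3 - <<'E'
from cell import r, optics
from h import *
d=pickle.load(open("held.pkl","rb"))
v,u=np.mgrid[:420,:560];k=np.stack([(u-d["cx"])/d["fx"],(v-d["cy"])/d["fy"],np.ones(u.shape)],-1)*d["depth"][...,None]
P=(k@d["T"][:3,:3].T+d["T"][:3,3])[d["depth"]>0];t=np.array([.4265,.3307])
q=P[(np.hypot(*(P[:,:2]-t).T)<.0135)&(abs(P[:,2]-.182)<.004)]
(cx,cy),rr=cv2.minEnclosingCircle((q[:,:2]*1000).astype(np.float32));print("cap",cx,cy,rr,np.percentile(q[:,2],[10,50,90]))
press(r,optics,"A")
E
```

```text
cap 425.7351379394531 329.3306579589844 11.2916898727417 [0.17902535 0.17982146 0.18054368]
A -2.7607996479807912 [(4.0, 5.5), (3.4, 5.85), (2.8, 5.7), (2.2, 5.37), (1.6, 6.35), (1.0, 8.11), (0.4, 7.67), (-0.2, 10.4), (-0.5, 11.99), (-0.8, 13.27), (-1.1, 13.75), (-1.4, 14.98)] end F 15.775288178905559 [-0.05047615 -0.47237279 13.01448853] [-2.05218451e-01  3.62072189e-02 -1.72668813e-04] [0.56666994 0.34635135 0.1042889 ] 15.0917
```

A was sound-like (about 7 N at the knee, foot seated, 15.8 N). On to B and C.

Run:
```python
from cell import r, optics
from h import *
press(r,optics,"B")
press(r,optics,"C")
ims=[]
for n in "ABC":
    for s in("free","press"):
        i=cv2.imread(f"pics/{n}_{s}.png")[190:350,220:345];ims.append(cv2.resize(i,(250,290),interpolation=cv2.INTER_CUBIC))
cv2.imwrite("pics/ptr.png",np.vstack([np.hstack(ims[0::2]),np.hstack(ims[1::2])]))
```

```text
B -2.746424078132992 [(4.0, 4.88), (3.4, 5.13), (2.8, 5.51), (2.2, 6.44), (1.6, 6.44), (1.0, 6.62), (0.4, 7.67), (-0.2, 8.95), (-0.8, 11.58), (-1.1, 13.66), (-1.4, 14.77)] end F 15.013767028612822 [-0.38612356  0.95578215 12.26734295] [-0.04886021 -0.00296308 -0.08351572] [ 0.63520916 -0.04363879  0.10011188] 23.1333
C -1.9866849867047425 [(4.0, 1.82), (3.4, 1.82), (2.8, 2.32), (2.2, 2.2), (1.6, 2.33), (1.0, 2.59), (0.4, 6.26), (-0.2, 9.62), (-0.8, 11.61), (-1.1, 13.75), (-1.4, 15.38)] end F 14.550393144358178 [-3.24082378  2.25723377 12.56370816] [ 0.27344849  0.5876117  -0.03197711] [ 0.54119649 -0.27169183  0.10351226] 30.5667
```

View pics/ptr.png

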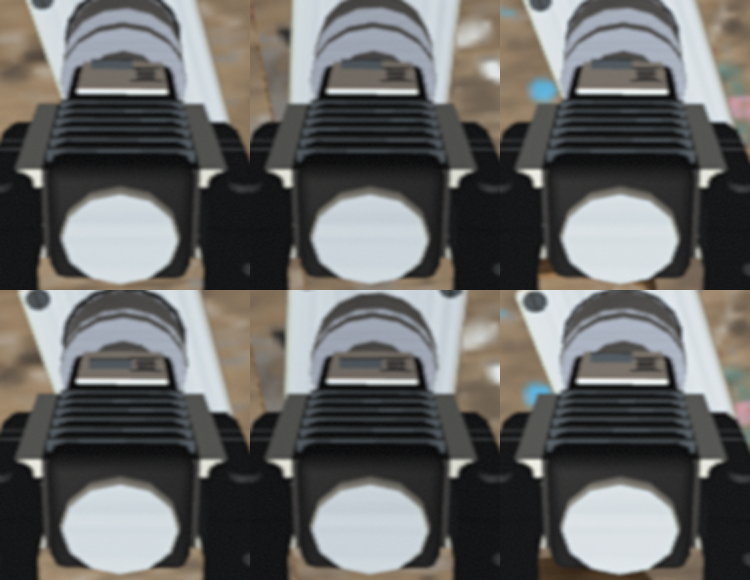

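C is soft: about 2.5 N at the knee against about 7 N for A and B, and its pointer moved least. The cap sits at the same pixels in every frame, so the tester didn't tilt or slip in the grip. Parking it on C's boss.

Run:
```python
from cell import r, optics
from h import *
x,y=BOSS["C"]
p=r.current_tool_pos();r.move_linear([p[0],p[1],.075+H],vel=.15)
r.move_linear([x,y,.075+H],vel=.12);r.sleep(.15)
f=lambda:np.mean([r.current_contact_force()[2] for _ in range(4)])
f0=f();r.move_linear([x,y,.027+H],vel=.08);z=.027
while z>.019:
    r.sleep(.08);F=f()-f0
    if F>2.5:break
    z-=.0005;r.move_linear([x,y,z+H],vel=.02)
print("contact",z,F,r.current_contact_force(),r.current_t())
r.set_gripper(1.0);r.sleep(.2);r.move_linear([x,y,.23],vel=.15);r.move_linear([x-.12,y,.25],vel=.25)
d=snap(r,optics,"end");print(r.current_t())
v,u=np.mgrid[:420,:560];k=np.stack([(u-d["cx"])/d["fx"],(v-d["cy"])/d["fy"],np.ones(u.shape)],-1)*d["depth"][...,None]
P=(k@d["T"][:3,:3].T+d["T"][:3,3])[d["depth"]>0]
q=P[(np.hypot(P[:,0]-x,P[:,1]-y)<.04)&(P[:,2]>.104)&(P[:,2]<.125)]
print(cv2.minAreaRect((q[:,:2]*1000).astype(np.float32)),np.percentile(q[:,2],[5,50,95]))
```

```text
contact 0.022999999999999996 6.891086664253831 [-2.91698905  1.30370502  4.64425912] 35.5333
38.0917
((592.8323364257812, -262.7892761230469), (27.69582176208496, 28.289512634277344), 83.83779907226562) [0.10578871 0.11068999 0.11477393]
```

View pics/end.png

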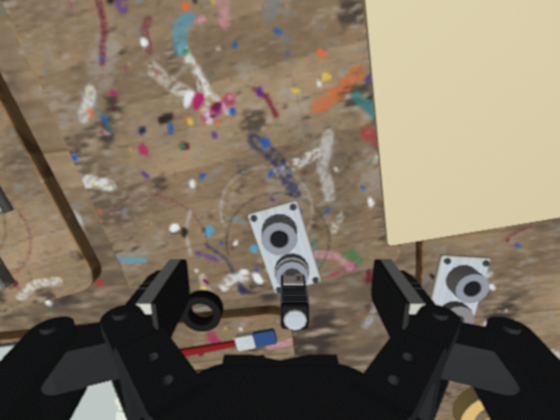

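The tester stands upright at (293,300) on the right mount's boss. Its top centre is (0.593, -0.263), about 1 mm from the boss centre, and the cap height of 0.115 m is correct. The gripper is clear, so I'm handing in.

```bash
python3 -c "
from cell import r
print(r.hand_in(),r.current_t())"
```

```text
the job is handed in; nothing more can be done
the job is handed in; nothing more can be done
```

The right-hand cushion (mount C) is the soft one: its pin force was about 2.5 N against about 7 N on the other two. All three were pressed at about 15 N from left to right, and the tester now stands on mount C's parking boss; the job is handed in, but no verdict came back.

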